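# Rebuild the stacking screw organiser

## Robot

A 6-joint arm with a two-finger parallel gripper is mounted at the origin on the work surface. World frame = base frame: x ahead of the robot, y to its left, z up, the work surface at z = 0. Lengths are in m, angles in rad, forces in N, time in s.
With the tool pointing down it reaches from about 0.35 to 0.85 m from the base axis. Payload 8.1 kg.
Tool frame: the origin (TCP) lies at the very end of the fingers, on their centre line; the grasp point (between the pads) lies 19 mm behind it (robot.pinch_z is the distance from the TCP to the grasp point, in m); y points along the fingers, x is the direction in which the jaws open and shut, and the axes are right-handed (so a half turn about y gives the same grasp; the last joint's range is limited). The gripper opens to 93 mm and grips with 3 to 60 N. Pads are 15 mm wide; open, the fingers measure 128 mm over their backs; the gripper's body (75 mm by 188 mm) begins 65 mm behind the grasp point.
Start: joints at [1.15, 0.13, 1.488, -0, 1.523, -0.085], TCP at [0.198, 0.567, 0.219] pointing down, gripper open.
Joint ranges: [-2.96, 2.96], [-0.89, 2.26], [0.02, 2.5], [-1.34, 4.48], [0, 2.73], [-2.66, 2.66]. Speed limits (rad/s): [2.39, 2.39, 2.79, 3.14, 3.14, 3.14].

## Interface

Orientations are given as a rotation vector (axis times angle).
In Python, from plant import robot gives the robot as it stands.
- The arm moves only by the shell command python3 -m inch 'ROWS' [FORCE]. ROWS is JSON, a list of rows, each a list of 5 numbers: the closure, from -1 (fully open) to 1 (shut), then the shift along the world's x, y, z in m, then the turn about the world's z in rad. A call has 1 to 8 rows; each row is the pose to reach, as a shift and turn from the pose measured when the call began; what a row does not reach only later rows make up. A row lasts 1/8 s, in which the tool goes at most 62.5 mm and 10.7 degrees, less where a joint would pass 70% of its speed; a pose out of reach is approached as far as the arm can. A call with a gripper value outside its range is refused whole. The fingers move at their own pace and stop on an object; FORCE is the grip in N (left out, the last holds). Time passes only in rows, so rows that repeat a pose let the fingers close. It gives the time, the measured TCP pose, the force and the opening at its end, in the units of the state.
- robot.read_state(): the state, without advancing time (a new reading comes with each control period).
- robot.read_camera(name): name is "side" or "top"; returns a dict with "color" (420x560x3 uint8, red, green, blue), "mtx" (3x3 intrinsics, pixels), "dist_coeffs" ([k1, k2, p1, p2, k3] as OpenCV has them; the pictures are not rectified), "R" (3x3) and "t" (3): a world point X has camera coordinates R X + t. Camera axes: x right, y down, z forward; pixel columns grow to the right and rows downward; lengths in m; the calibration is good to about 2 mm. A picture is of the moment at which its call begins. There is no depth.
- robot.close_job(): hands the job in, once; it reports no verdict.
The state is a dict: "t": time; "q": joint angles; "dq": joint speeds; "joint_torque": joint torques, N m; "tool_pos": TCP position; "orientation": TCP orientation; "force": force on the tool from outside, world axes, zero at the start; "wrist_torque": the same for the moment, N m; "opening": finger opening in m.
Only numpy, scipy, OpenCV 4.12 (cv2) and the standard library are available. Lean on these libraries where they do the work, as an engineer would, in place of code of your own. Each camera call takes 0.05 s, during which the arm holds its last target. There are 200 camera calls.

## Task

Put the screw organiser back together: fit the loose open tray onto the base mounted on the bench, its two cut corners over the base's, and press it down past its stiff spring catches until it is fully home all round. Then fit the lid with the two cut corners on the tray the same way and press it fully home. Let go at the end, and leave the tape roll, jar, can, wood offcut and the similar lid with four square corners where they are.

Things in the scene. Friction and masses are not known exactly. Their poses are not given: they have to be found in the camera images.
- base_shoulder (a point): Base of the organiser: grey open tray on a steel mounting strip screwed to the bench, outline 100 x 60 mm with both corners of its +x short end cut at 45 degrees (14 mm legs), its flat shoulder 43 mm above the bench. It sits on soft rubber feet: it sinks up to 9 mm straight down under a press (bottoms out near 9 N) and rises again. Point: centre of the outline at shoulder height. +x to the short end with the cut corners, y along the short side, z up.
- base_neck (a point): Top centre of the base's neck, 9 mm above the shoulder. The neck has the outline inset 4.2 mm all round (91.6 x 51.6 mm); a skirt slides over it with 1.2 mm play per side. Each long side of the neck has a rounded spring catch 3 mm above the shoulder: a part just laid on stops there, about 5 mm too high; roughly 8 to 18 N downwards pushes it past and home, and it then stays.
- base_cut_end (a point): Middle of the cut-cornered short end of the base, 50 mm along +x from base_shoulder, at shoulder height.
- tray_center (a point): Loose middle tray, grey, open on top, screws in it, 0.11 to 0.22 kg, upright on the bench: outline 100 x 60 mm with both corners of its +x short end cut at 45 degrees (14 mm legs); 39 mm high in all. Hollow skirt below, 11 mm deep, walls 3 mm. Long sides 60 mm apart, flat, to grip 0 to 30 mm above the underside. Point: centre of the outline, 19.5 mm above the underside; +x to the cut corners, z up.
- tray_shoulder (a point): Centre of the tray at its own shoulder, 30 mm above its underside; a 9 mm neck with spring catches exactly like the base's rises above it. When the tray is home its underside lies on the base's shoulder; when the lid is home the lid's underside lies on this shoulder.
- tray_cut_end (a point): Middle of the cut-cornered short end of the tray, 50 mm along its +x from the centre, at its underside.
- lid_center (a point): The organiser's lid, grey, flat-topped, 0.06 to 0.13 kg, top up on the bench: outline 100 x 60 mm with both corners of its +x short end cut at 45 degrees (14 mm legs); 28 mm high, hollow below, walls 3 mm; flat long sides 60 mm apart to grip. Point: centre of the outline, 14 mm above the underside; +x to the cut corners, z up.
- lid_cut_end (a point): Middle of the cut-cornered short end of the lid, 50 mm along its +x from the centre, at its underside.
- other_lid_center (a point): A bystander: lid of another box, same grey plastic, 100 x 60 x 28 mm, with four square corners. Leave it. Point: centre, 14 mm above the underside.
- tape_roll: A bystander: cream paper tape roll lying flat, 90 mm across, 24 mm high. Origin: centre of its underside.
- jar: A bystander: glass jar, 60 mm across, 75 mm high, at the far side. Origin: centre of its underside.
- can: A bystander: grey can, 52 mm across, 90 mm high, at the far side. Origin: centre of its underside.
- offcut: A bystander: pale wood block 90 x 50 x 30 mm at the left. Origin: centre of its underside.
Not all that is in view belongs to the job. What is shaped like the part that bears tray_center but pink or purple is not meant.

How it is judged:
On the way, in this order (a step that is already met when the one before it is completed fails the run):
1. the tray is home on the base, cut corners over cut corners (z of tray_center in the frame of base_shoulder between 0.0175 and 0.0215 m and horizontal distance between tray_center and base_shoulder below 0.0035 m and angle between the x axis of tray_center and the x axis of base_shoulder, either way round below 0.07 rad and angle between the z axis of tray_center and the z axis of base_shoulder, either way round below 0.05 rad and horizontal distance between tray_cut_end and base_cut_end below 0.012 m), for 0.2 s.
2. the lid is home on the tray, cut corners over cut corners (all of step 1 and z of lid_center in the frame of tray_center between 0.0225 and 0.0265 m and horizontal distance between lid_center and tray_center below 0.0035 m and angle between the x axis of lid_center and the x axis of tray_center, either way round below 0.07 rad and angle between the z axis of lid_center and the z axis of tray_center, either way round below 0.05 rad and horizontal distance between lid_cut_end and tray_cut_end below 0.012 m), for 0.2 s.
At the end, for the whole second after the job is handed in: The tray is home on the base and the lid home on the tray: each within 2 mm of its seated height and 3.5 mm of centre, level within 0.05 rad, turned within 0.07 rad with its cut corners over those below; both at rest and released (all of step 2 and linear speed of each of tray, lid below 0.01 m/s); the robot touches nothing.
It fails at once if the other lid, tape roll, jar, can or offcut is moved more than 30 mm (distance of any of other_lid_center, tape_roll, jar, can, offcut from where it was at the start of the episode above 0.03 m).
It also fails if it takes over 58 s, if anything falls off the work surface, if the arm or the gripper's body presses on something with over 40 N, if the wrist force passes 120 N, or if a joint passes its speed limit or range.

## Working session

There is one attempt and no reset: what is moved stays moved. The work goes in short steps, Python scripts to look and compute and a shell command to move; the robot and the scene stay as the last step left them, time stands still between calls to the robot, and variables do not carry over. Pictures are saved under pics/ and viewed, about 8 in all and at most 12, crops included, and the job is handed in when it is done.

```bash
mkdir -p pics
python3 - <<'E'
from plant import robot
import cv2
for n in("top","side"):
    c=robot.read_camera(n); cv2.imwrite(f"pics/{n}0.png",cv2.cvtColor(c["color"],cv2.COLOR_RGB2BGR)); print(n,c["mtx"],c["dist_coeffs"],-c["R"].T@c["t"],c["R"])
s=robot.read_state();print(s)
E
```

```text
top [[399.13232503   0.         280.43075988]
 [  0.         399.13232503 205.23883872]
 [  0.           0.           1.        ]] [-0.04721993  0.          0.          0.          0.        ] [0.53597667 0.01409601 1.11835573] [[ 0.02786618 -0.99923276  0.02752033]
 [-0.99756703 -0.02955862 -0.06313723]
 [ 0.06390225 -0.02569399 -0.99762534]]
side [[380.59737606   0.         280.81949055]
 [  0.         380.59737606 214.60388983]
 [  0.           0.           1.        ]] [-0.02561194  0.          0.          0.          0.        ] [ 0.23056833 -0.64275538  0.70695758] [[ 0.86402591 -0.50328441 -0.01280722]
 [-0.33735342 -0.55990204 -0.75677102]
 [ 0.37370026  0.65819033 -0.65355459]]
{'t': 0.1, 'q': array([ 1.14962331e+00,  1.31069160e-01,  1.48914199e+00, -4.13608614e-05,
        1.52303079e+00, -8.54213277e-02]), 'dq': array([ 0.00021369, -0.00143691, -0.00460255, -0.00102424,  0.00245108,
        0.00074257]), 'joint_torque': array([ 1.12211266e-03, -5.61342216e+01, -4.93093979e+01,  7.70513853e-02,
        2.90567562e-02, -7.28206828e-05]), 'tool_pos': array([0.19748287, 0.56602634, 0.2177178 ]), 'orientation': array([-1.35043068, -0.95737247,  0.95969059]), 'force': array([ 0.04843378, -0.25064491,  0.32388404]), 'wrist_torque': array([ 0.0263633 , -0.03497087,  0.01700147]), 'opening': 0.093011534886979}
```

View pics/top0.png

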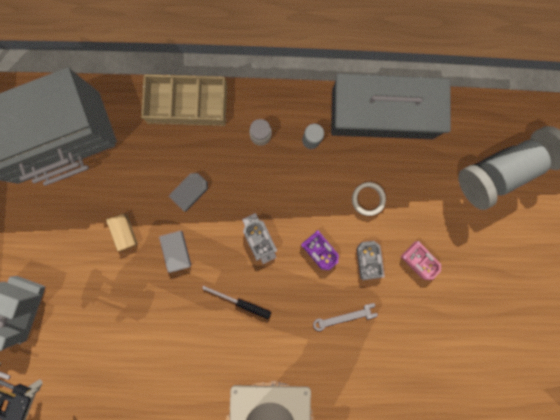

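View pics/side0.png

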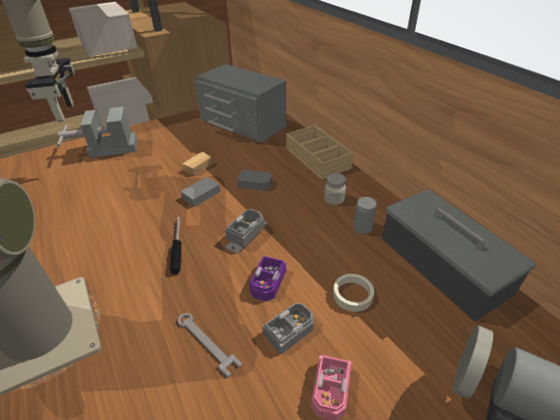

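Top view: the base on its steel strip is at about (259,241) and the loose grey tray at (370,261). The two lids are at (188,191) and (175,252), with purple and pink decoys at (320,251) and (422,261). I'll zoom in on these.

Run:
```python
import cv2, numpy as np
a=cv2.imread("pics/top0.png")
A=cv2.resize(a[165:285,150:290],None,fx=4.2,fy=4.2,interpolation=cv2.INTER_CUBIC)
B=cv2.resize(a[230:290,345:400],None,fx=4,fy=4,interpolation=cv2.INTER_CUBIC)
o=np.zeros((504,588+212,3),np.uint8);o[:A.shape[0],:A.shape[1]]=A;o[:240,588:]=B[:,:212]
cv2.imwrite("pics/z1.png",o)
```

```text
(no output)
```

View pics/z1.png

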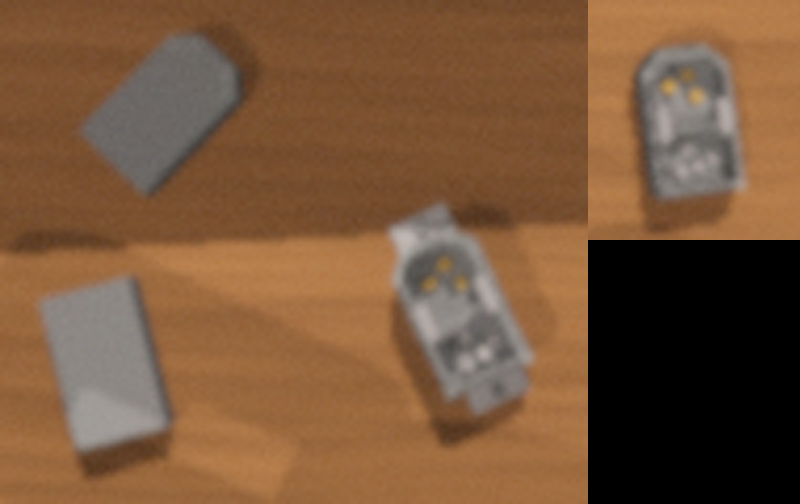

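```bash
cat > h.py <<'E'
import numpy as np, cv2
from plant import robot
from scipy.spatial.transform import Rotation as Ro
def proj(c,P):
    return cv2.projectPoints(np.asarray(P,float).reshape(-1,1,3),cv2.Rodrigues(c["R"])[0],c["t"],c["mtx"],c["dist_coeffs"])[0].reshape(-1,2)
def ray(c,uv,z):
    n=cv2.undistortPoints(np.asarray(uv,float).reshape(-1,1,2),c["mtx"],c["dist_coeffs"]).reshape(-1,2)
    d=np.c_[n,np.ones(len(n))]@c["R"]; o=-c["R"].T@c["t"]
    return (o+d*((z-o[2])/d[:,2])[:,None])[:,:2]
def patch(c,x,y,yaw,z,W=140,H=100,s=2):
    u,v=np.meshgrid((np.arange(W*s)+.5)/s-W/2,H/2-(np.arange(H*s)+.5)/s)
    u=u/1e3;v=v/1e3;C,S=np.cos(yaw),np.sin(yaw)
    P=np.stack([x+C*u-S*v,y+S*u+C*v,0*u+z],-1)
    m=proj(c,P).astype(np.float32).reshape(H*s,W*s,2)
    return cv2.remap(cv2.cvtColor(c["color"],cv2.COLOR_RGB2BGR),m,None,cv2.INTER_CUBIC)
def grid(p,s=2):
    p=p.copy();h,w=p.shape[:2]
    cv2.rectangle(p,(w//2-50*s,h//2-30*s),(w//2+50*s,h//2+30*s),(0,255,0),1);return p
E
python3 - <<'E'
from h import *
c=robot.read_camera("top");d=robot.read_camera("side")
rows=[]
for n,uv,yaw,z in(("base",(258,241),.4,.043),("tray",(370,260),.08,.03),("lid",(188,191),-.8,.028)):
    x,y=ray(c,uv,z)[0];print(n,x,y,yaw)
    rows.append(np.hstack([grid(patch(k,x,y,yaw,z)) for k in(c,d)]))
cv2.imwrite("pics/p1.png",np.vstack(rows))
s=robot.read_state();print(Ro.from_rotvec(s["orientation"]).as_matrix())
E
```

```text
base 0.5069841215126424 0.04389167981951823 0.4
tray 0.4629111202205926 -0.2631188090824038 0.08
lid 0.637324718540972 0.23980591345447003 -0.8
[[ 3.29518716e-01 -4.65709890e-04 -9.44148928e-01]
 [ 9.44148304e-01 -1.08896191e-03  3.29519035e-01]
 [-1.18160250e-03 -9.99999299e-01  8.08658716e-05]]
```

View pics/p1.png

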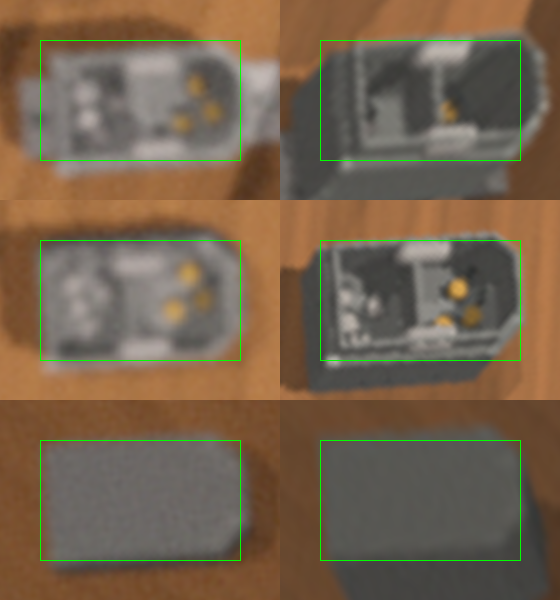

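Patches: the base's top face is rotated by about +0.05 and offset, the tray is rotated by about +0.03, and the lid matches well. Next I'll measure the edges from profiles.

Run:
```python
from h import *
c=robot.read_camera("top")
for n,x,y,yaw,z in(("base",.5070,.0439,.44,.043),("tray",.4629,-.2631,.11,.03),("lid",.6373,.2398,-.785,.028)):
    p=patch(c,x,y,yaw,z,140,100,2);hs=cv2.cvtColor(p,cv2.COLOR_BGR2HSV).astype(int)
    S,V=hs[...,1],p.mean(2)
    def pr(lab,a,b,pos): 
        print(n,lab,'S',[int(t) for t in a],'V',[int(t) for t in b])
    # coordinates mm: col=(X+70)*2,row=(50-Y)*2
    for X0,X1 in((-45,-28),(15,32)):
        sl=slice((X0+70)*2,(X1+70)*2)
        for Y0,Y1 in((38,22),(-22,-38)):
            r=np.arange((50-Y0)*2,(50-Y1)*2+1,2)
            pr(f"X{X0}..{X1} Y{Y0}->{Y1}",S[:,sl].mean(1)[r],V[:,sl].mean(1)[r],0)
    for X0,X1 in((-58,-42),(42,58)):
        r=np.arange((X0+70)*2,(X1+70)*2+1,2)
        rows=np.r_[slice(50,66),slice(134,150)] if (n=="base" and X0<0) else slice(84,116)
        pr(f"X{X0}->{X1}",S[rows].mean(0)[r],V[rows].mean(0)[r],0)
```

```text
base X-45..-28 Y38->22 S [155, 156, 158, 159, 158, 157, 155, 153, 149, 140, 127, 110, 91, 71, 54, 40, 30] V [83, 80, 77, 76, 77, 77, 77, 78, 78, 80, 84, 90, 96, 103, 109, 116, 123]
base X-45..-28 Y-22->-38 S [14, 15, 17, 19, 21, 22, 24, 25, 26, 29, 35, 43, 54, 68, 85, 104, 120] V [110, 110, 111, 114, 118, 124, 130, 135, 140, 143, 143, 141, 138, 133, 127, 122, 117]
base X15..32 Y38->22 S [153, 154, 154, 153, 152, 151, 148, 142, 131, 116, 96, 74, 54, 37, 26, 21, 19] V [109, 106, 102, 98, 95, 93, 91, 91, 92, 95, 99, 105, 111, 119, 125, 129, 131]
base X15..32 Y-22->-38 S [18, 17, 17, 17, 17, 17, 18, 20, 24, 33, 45, 62, 82, 103, 123, 137, 145] V [124, 129, 134, 138, 141, 143, 144, 143, 140, 137, 133, 129, 124, 118, 113, 110, 108]
base X-58->-42 S [108, 102, 98, 94, 92, 90, 88, 86, 83, 79, 73, 65, 55, 46, 38, 31, 27] V [98, 100, 101, 102, 103, 103, 103, 103, 104, 105, 106, 107, 109, 112, 115, 119, 122]
base X42->58 S [26, 21, 19, 19, 19, 18, 16, 16, 16, 16, 16, 16, 16, 16, 17, 17, 18] V [88, 89, 90, 92, 96, 102, 110, 119, 128, 136, 143, 148, 152, 154, 155, 156, 156]
tray X-45..-28 Y38->22 
[... 1385 characters left out ...]
72, 73, 74, 76]
lid X15..32 Y38->22 S [150, 144, 136, 123, 109, 91, 73, 56, 41, 31, 25, 20, 17, 16, 16, 17, 18] V [87, 87, 89, 91, 93, 95, 97, 100, 102, 103, 103, 104, 104, 105, 104, 104, 103]
lid X15..32 Y-22->-38 S [15, 15, 14, 14, 15, 16, 19, 28, 47, 69, 94, 114, 131, 140, 146, 151, 154] V [104, 103, 101, 98, 94, 87, 80, 74, 70, 68, 69, 71, 74, 77, 79, 81, 82]
lid X-58->-42 S [155, 156, 156, 158, 157, 153, 146, 139, 128, 113, 92, 72, 54, 39, 29, 21, 17] V [81, 81, 80, 80, 80, 81, 83, 84, 86, 88, 92, 96, 98, 100, 101, 103, 104]
lid X42->58 S [13, 15, 16, 17, 17, 17, 19, 21, 24, 29, 37, 53, 74, 96, 117, 134, 146] V [104, 104, 103, 103, 103, 104, 104, 102, 99, 96, 92, 86, 81, 76, 72, 70, 68]
```

Run:
```python
from h import *
c=robot.read_camera("top")
for n,x,y,yaw,z,yc in(("base",.5070+.0032*.426,.0439-.0032*.905,.47,.046,0),("tray",.4623,-.2655,.154,.033,0)):
    p=patch(c,x,y,yaw,z,140,100,2);hs=cv2.cvtColor(p,cv2.COLOR_BGR2HSV).astype(int)
    S,V=hs[...,1],p.mean(2)
    for Y in(26,25,24,-24,-25,-26):
        r=int((50-Y)*2);v=V[r-1:r+2,80:200].mean(0);xs=np.arange(80,200)/2-70+.25
        t=(v.max()+np.percentile(v,30))/2;k=np.where(v>t)[0]; print(n,"catch Y",Y,int(v.max()),int(t),xs[k[0]],xs[k[-1]])
    for Y0,Y1 in((24,18),(-18,-24)):
        m=slice((50-Y0)*2,(50-Y1)*2);k=np.arange(24,56,2);print(n,"left S",Y0,[int(q) for q in S[m].mean(0)[k]],'V',[int(q) for q in V[m].mean(0)[k]])
    for Y0,Y1 in((13,5),(-5,-13)):
        m=slice((50-Y0)*2,(50-Y1)*2);k=np.arange(216,256,2);print(n,"right V",Y0,[int(q) for q in V[m].mean(0)[k]])
```

```text
base catch Y 26 143 132 -3.75 18.25
base catch Y 25 152 138 -4.25 18.25
base catch Y 24 160 142 -4.75 18.75
base catch Y -24 169 150 -3.75 19.25
base catch Y -25 164 150 -2.75 18.25
base catch Y -26 158 148 -1.75 17.75
base left S 24 [135, 132, 131, 133, 133, 131, 131, 131, 132, 131, 126, 114, 98, 79, 61, 46] V [85, 87, 88, 88, 88, 88, 87, 86, 85, 85, 86, 88, 93, 99, 105, 113]
base left S -18 [92, 81, 73, 69, 64, 62, 58, 54, 51, 51, 50, 48, 44, 38, 31, 26] V [120, 120, 120, 119, 117, 115, 114, 114, 115, 115, 116, 117, 117, 118, 119, 121]
base right V 13 [82, 83, 84, 85, 86, 86, 86, 90, 96, 105, 116, 127, 137, 147, 155, 160, 165, 169, 173, 176]
base right V -5 [100, 98, 96, 94, 94, 96, 100, 104, 108, 112, 116, 123, 131, 137, 142, 145, 147, 148, 148, 144]
tray catch Y 26 141 128 -8.75 13.25
tray catch Y 25 148 133 -8.75 13.75
tray catch Y 24 154 137 -8.75 14.25
tray catch Y -24 167 139 -10.25 13.75
tray catch Y -25 163 141 -9.75 13.75
tray catch Y -26 157 141 -7.75 12.75
tray left S 24 [153, 151, 153, 157, 154, 146, 134, 115, 97, 81, 59, 44, 31, 21, 17, 15] V [81, 81, 80, 79, 79, 82, 85, 90, 94, 99, 107, 114, 120, 126, 128, 130]
tray left S -18 [151, 152, 151, 150, 145, 141, 136, 123, 108, 91, 69, 54, 40, 29, 25, 21] V [119, 118, 117, 117, 116, 116, 116, 117, 119, 122, 125, 128, 129, 129, 127, 122]
tray right V 13 [89, 92, 97, 103, 109, 116, 122, 126, 131, 133, 134, 133, 131, 128, 122, 118, 114, 111, 110, 110]
tray right V -5 [103, 104, 106, 110, 113, 117, 123, 127, 129, 131, 132, 131, 129, 125, 121, 116, 113, 111, 112, 112]
```

```bash
python3 -m inch '[[-1,0.03,-0.06,0.02,0.1],[-1,0.06,-0.12,0.02,0.2],[-1,0.09,-0.18,0.02,0.3],[-1,0.12,-0.24,0.02,0.4],[-1,0.15,-0.3,0.02,0.49],[-1,0.18,-0.36,0.02,0.49],[-1,0.2,-0.42,0.02,0.49],[-1,0.22,-0.48,0.02,0.49]]' 60
```

```text
t: 1.3
tool_pos: [0.4077, 0.1141, 0.2385]
orientation: [-1.133, -1.323, 1.322]
force: [1.0, 0.2, -0.5]
opening: 0.0929
```

```bash
python3 -m inch '[[-1,0.01,-0.06,0,0],[-1,0.02,-0.12,0,0],[-1,0.03,-0.18,0,0],[-1,0.04,-0.24,-0.02,0],[-1,0.05,-0.30,-0.06,0],[-1,0.055,-0.36,-0.1,0],[-1,0.055,-0.379,-0.12,0],[-1,0.055,-0.379,-0.12,0]]'
python3 - <<'E'
from h import *
s=robot.read_state();M=Ro.from_rotvec(s["orientation"]).as_matrix();print(s["q"],M[:,1],np.arctan2(M[1,0],M[0,0]))
E
```

```text
t: 2.3
tool_pos: [0.4603, -0.2659, 0.115]
orientation: [-1.129, -1.318, 1.319]
force: [-0.2, 0.6, 0.4]
opening: 0.0928
[-6.20150870e-01  2.50831323e-02  1.79202975e+00 -9.76002635e-05
  1.32932982e+00 -2.34209427e+00] [-0.00400199  0.00274151 -0.99998823] 1.7219611021471422
```

```bash
python3 -m inch '[[-1,0.002,0,-0.04,0.003],[-1,0.003,0.0005,-0.08,0.003],[-1,0.003,0.0005,-0.11,0.003],[-1,0.003,0.0005,-0.11,0.003],[1,0.003,0.0005,-0.11,0.003],[1,0.003,0.0005,-0.11,0.003],[1,0.003,0.0005,-0.11,0.003],[1,0.003,0.0005,-0.11,0.003]]' 40
```

```text
t: 3.3
tool_pos: [0.4638, -0.2655, 0.0057]
orientation: [-1.128, -1.321, 1.321]
force: [-0.6, 1.8, 6.6]
opening: 0.06
```

```bash
python3 -m inch '[[1,0,0,0.04,0],[1,0,0.0,0.09,0],[1,0.01,0.05,0.1,0.05],[1,0.02,0.11,0.1,0.12],[1,0.03,0.17,0.1,0.18],[1,0.04,0.23,0.1,0.25],[1,0.05,0.28,0.1,0.315],[1,0.05,0.309,0.1,0.315]]' 60; python3 -m inch '[[1,0,0,0,0],[1,0,0,0,0]]';python3 - <<'E'
from h import *
s=robot.read_state();M=Ro.from_rotvec(s["orientation"]).as_matrix();p=s["tool_pos"];print(p,s["force"],M[:,1],np.arctan2(M[1,0],M[0,0])-np.pi/2)
d=robot.read_camera("side");c=robot.read_camera("top")
x,y=p[:2]
a=cv2.cvtColor(d["color"],cv2.COLOR_RGB2BGR);b=cv2.cvtColor(c["color"],cv2.COLOR_RGB2BGR)
f=lambda k,q,w=75:cv2.resize(q[int(k[1])-w:int(k[1])+w,int(k[0])-w:int(k[0])+w],None,fx=2.6,fy=2.6,interpolation=cv2.INTER_CUBIC)
cv2.imwrite("pics/h1.png",np.hstack([f(proj(d,[x,y,.08])[0],a),f(proj(c,[x,y,.08])[0],b)]))
E
```

```text
t: 4.3
tool_pos: [0.5137, 0.0459, 0.1056]
orientation: [-0.943, -1.546, 1.547]
force: [-0.4, 0.1, -1.8]
opening: 0.0596
t: 4.55
tool_pos: [0.5134, 0.0455, 0.1054]
orientation: [-0.943, -1.546, 1.548]
force: [-0.4, -0.8, -2.0]
opening: 0.0599
[0.51343743 0.04548332 0.10538607] [-0.41937912 -0.75385304 -1.96542039] [-0.00435935  0.0011653  -0.99998982] 0.47238515379143875
```

View pics/h1.png

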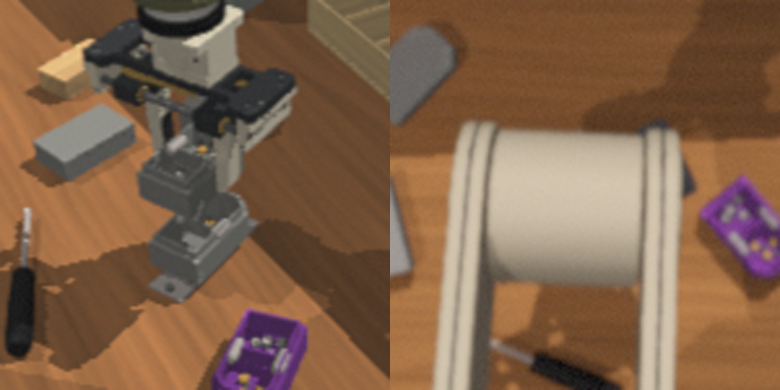

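Side view: the tray hangs level, right way round, about 55 mm above the base. I'll compare the near corners with their projections.

Run:
```python
from h import *
d=robot.read_camera("side");s=robot.read_state();p=s["tool_pos"]
a=cv2.cvtColor(d["color"],cv2.COLOR_RGB2BGR)
def cor(x,y,yaw,L,z):
    R=np.array([[np.cos(yaw),-np.sin(yaw)],[np.sin(yaw),np.cos(yaw)]]);return [np.r_[R@(np.array(l)/1e3)+[x,y],z] for l in L]
# corners: (-50,30),(-50,-30),(36,-30)
L=[(-50,30),(-50,-30),(36,-30),(50,-16)]
pt=[proj(d,cor(p[0],p[1],.472,L,p[2]-.0057+h)) for h in(0,.03)]
pb=[proj(d,cor(.5132,.0434,.47,L,h)) for h in(.043,)]
o=np.array(pt[0].min(0))-[20,30];k=7;W=110
o=np.floor([235-20,pt[1][:,1].min()-12]) if 0 else np.floor([pt[0][:,0].min()-12,pt[1][:,1].min()-8])
x0,y0=o.astype(int);im=cv2.resize(a[y0:y0+85,x0:x0+85],None,fx=k,fy=k,interpolation=cv2.INTER_CUBIC)
for q,col in((pt,(0,255,0)),(pb,(0,0,255))):
    for r in q:
        for w in r: cv2.drawMarker(im,tuple(int(v) for v in (w+.5-o)*k),col,cv2.MARKER_CROSS,14,1)
        cv2.polylines(im,[((r+.5-o)*k).astype(np.int32)],False,col,1)
cv2.imwrite("pics/h2.png",im);print(o)
```

```text
[209. 180.]
```

View pics/h2.png

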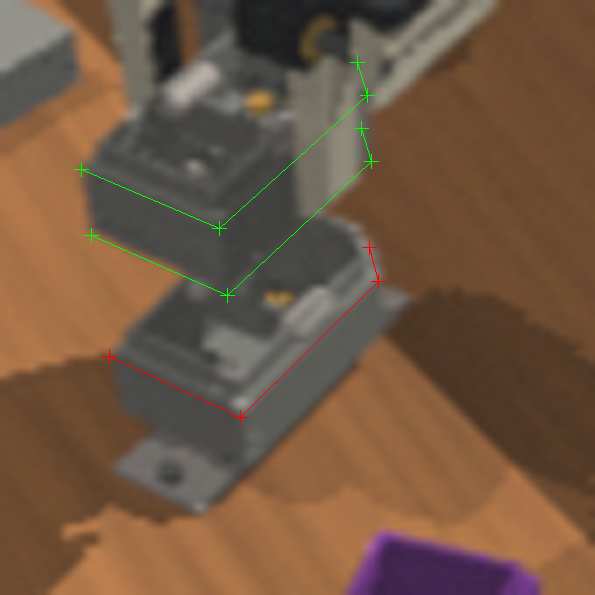

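Both overlays miss by the same amount (about 12 zoomed px upward), so that is calibration bias. The relative fit agrees to about 1–2 mm. I'll lower the tray and feel for contact.

```bash
python3 -m inch '[[1,0,-0.002,-0.02,-0.002],[1,0,-0.002,-0.044,-0.002],[1,0,-0.002,-0.044,-0.002]]'; python3 -m inch '[[1,0,0,-0.003,0],[1,0,0,-0.006,0],[1,0,0,-0.006,0]]'
```

```text
t: 5.08
tool_pos: [0.5119, 0.0419, 0.0597]
orientation: [-0.943, -1.54, 1.545]
force: [0.1, -0.4, -1.0]
opening: 0.0594
t: 5.45
tool_pos: [0.5128, 0.0414, 0.0549]
orientation: [-0.945, -1.54, 1.545]
force: [-0.8, -2.4, 4.9]
opening: 0.0594
```

```bash
python3 -m inch '[[1,0,0.002,0.003,0],[1,0,0.002,0.003,0]]'; python3 -m inch '[[1,0,0,-0.003,0],[1,0,0,-0.004,0],[1,0,0,-0.004,0]]'; python3 -m inch '[[1,0,0,0,0],[1,0,0,0,0]]'
```

```text
t: 5.7
tool_pos: [0.5131, 0.0437, 0.0583]
orientation: [-0.945, -1.541, 1.545]
force: [-0.3, 0.5, -1.3]
opening: 0.06
t: 6.08
tool_pos: [0.5132, 0.0437, 0.0543]
orientation: [-0.946, -1.541, 1.545]
force: [1.1, -0.5, -1.9]
opening: 0.0596
t: 6.32
tool_pos: [0.5132, 0.0436, 0.0543]
orientation: [-0.946, -1.541, 1.545]
force: [1.9, -0.6, -1.2]
opening: 0.0597
```

The tray is now on the neck with no vertical force. Now press.

```bash
python3 -m inch '[[1,0,0,-0.003,0],[1,0,0,-0.006,0],[1,0,0,-0.008,0],[1,0,0,-0.008,0]]'; python3 -m inch '[[1,0,0,-0.003,0],[1,0,0,-0.005,0],[1,0,0,-0.005,0]]'
```

```text
t: 6.82
tool_pos: [0.5135, 0.0437, 0.0467]
orientation: [-0.946, -1.542, 1.545]
force: [-1.4, -0.6, 6.0]
opening: 0.0596
t: 7.2
tool_pos: [0.514, 0.0439, 0.0421]
orientation: [-0.947, -1.542, 1.544]
force: [-0.1, -0.0, 6.3]
opening: 0.0596
```

```bash
python3 -m inch '[[1,0,0,-0.003,0],[1,0,0,-0.005,0],[1,0,0,-0.005,0]]'; python3 -m inch '[[1,0,0,-0.003,0],[1,0,0,-0.003,0]]'
```

```text
t: 7.58
tool_pos: [0.5142, 0.0439, 0.0396]
orientation: [-0.947, -1.542, 1.544]
force: [-12.9, -1.1, 28.5]
opening: 0.0597
t: 7.82
tool_pos: [0.5142, 0.0439, 0.0396]
orientation: [-0.946, -1.542, 1.545]
force: [-17.2, -1.0, 33.5]
opening: 0.0597
```

Bottomed at 0.0396, against 0.0397 predicted for home. Ease up, release and look.

```bash
python3 -m inch '[[1,0,0,0.004,0],[1,0,0,0.008,0],[1,0,0,0.008,0],[-1,0,0,0.008,0],[-1,0,0,0.008,0],[-1,0,0,0.008,0],[-1,0,0,0.06,0],[-1,0,0,0.12,0]]'; python3 -m inch '[[-1,0.03,0.06,0,-0.15],[-1,0.06,0.12,0,-0.3],[-1,0.09,0.16,0,-0.48],[-1,0.11,0.18,0,-0.66],[-1,0.125,0.195,0,-0.84],[-1,0.125,0.195,0,-1.02],[-1,0.125,0.195,0,-1.2],[-1,0.125,0.195,0,-1.2]]'
python3 - <<'E'
from h import *
d=robot.read_camera("side");c=robot.read_camera("top");s=robot.read_state();M=Ro.from_rotvec(s["orientation"]).as_matrix();print(np.arctan2(M[1,0],M[0,0])-np.pi/2)
x,y,yaw=.5132,.0434,.47
ps=[grid(patch(k,x,y,yaw,.073)) for k in(c,d)]
ps.append(grid(patch(c,.6401,.2391,-.733,.028)))
a=cv2.cvtColor(d["color"],cv2.COLOR_RGB2BGR);u=proj(d,[x,y,.04])[0].astype(int)
e=cv2.resize(a[u[1]-45:u[1]+45,u[0]-50:u[0]+50],(500,450),interpolation=cv2.INTER_CUBIC)
o=np.zeros((600,780,3),np.uint8);o[:450,280:]=e
for i,p in enumerate(ps):o[200*i:200*i+200,:280]=p
cv2.imwrite("pics/s1.png",o)
E
```

```text
t: 8.82
tool_pos: [0.5129, 0.0439, 0.1593]
orientation: [-0.943, -1.54, 1.546]
force: [1.4, 0.1, 0.3]
opening: 0.0926
t: 9.82
tool_pos: [0.6378, 0.239, 0.1589]
orientation: [-1.461, -0.656, 0.654]
force: [-0.3, 0.3, -0.7]
opening: 0.0931
-0.7284277723603109
```

View pics/s1.png

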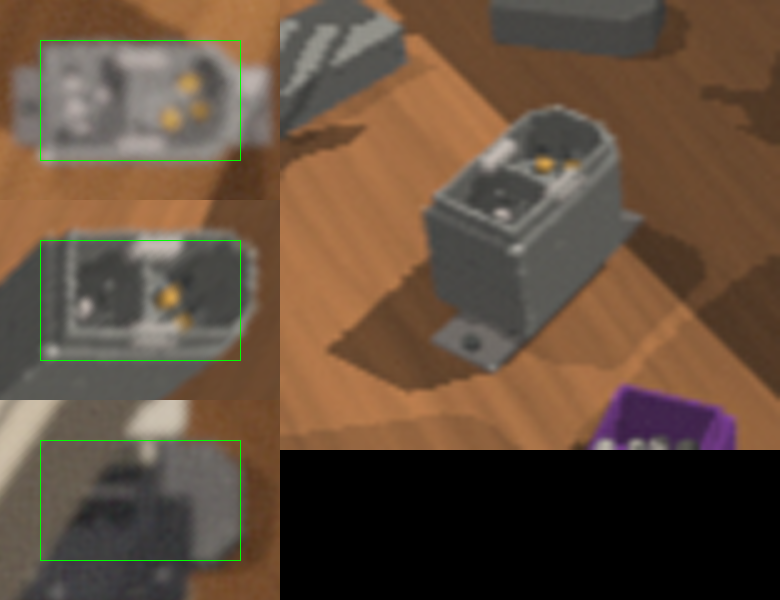

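The tray sits flush on the base, with cut corner over cut corner and no gap in the side view. Next I'll grasp the lid.

```bash
python3 -m inch '[[-1,0.002,0,-0.05,-0.005],[-1,0.002,0,-0.1,-0.005],[-1,0.002,0,-0.14,-0.005],[-1,0.002,0,-0.154,-0.005],[-1,0.002,0,-0.154,-0.005]]';  python3 -m inch '[[1,0,0,0,0],[1,0,0,0,0],[1,0,0,0,0],[1,0,0,0,0]]' 40; python3 -m inch '[[1,0,0,0.06,0],[1,0,0,0.12,0],[1,0,0,0.15,0],[1,-0.02,-0.03,0.15,0.18],[1,-0.04,-0.06,0.15,0.36],[1,-0.06,-0.09,0.15,0.54],[1,-0.08,-0.13,0.15,0.72],[1,-0.1,-0.16,0.15,0.9]]' 60
```

```text
t: 10.55
tool_pos: [0.6394, 0.2387, 0.0047]
orientation: [-1.461, -0.654, 0.654]
force: [-0.4, 0.0, 0.7]
opening: 0.0928
t: 11.05
tool_pos: [0.6399, 0.2389, 0.0055]
orientation: [-1.461, -0.655, 0.654]
force: [-0.3, 0.2, 3.5]
opening: 0.0598
t: 12.05
tool_pos: [0.5389, 0.0775, 0.1554]
orientation: [-1.114, -1.332, 1.337]
force: [-0.1, -0.2, -0.2]
opening: 0.0598
```

```bash
python3 -m inch '[[1,-0.015,-0.02,-0.01,0.15],[1,-0.0255,-0.0337,-0.03,0.305],[1,-0.0255,-0.0337,-0.04,0.305],[1,-0.0255,-0.0337,-0.04,0.305]]'
python3 - <<'E'
from h import *
d=robot.read_camera("side");s=robot.read_state();p=s["tool_pos"];M=Ro.from_rotvec(s["orientation"]).as_matrix();yt=np.arctan2(M[1,0],M[0,0])-np.pi/2;print(p,s["force"],yt,M[:,1])
a=cv2.cvtColor(d["color"],cv2.COLOR_RGB2BGR)
def cor(x,y,yaw,L,z):
    R=np.array([[np.cos(yaw),-np.sin(yaw)],[np.sin(yaw),np.cos(yaw)]]);return [np.r_[R@(np.array(l)/1e3)+[x,y],z] for l in L]
L=[(-50,30),(-50,-30),(36,-30),(50,-16)]
pt=[proj(d,cor(p[0],p[1],yt,L,p[2]-.0055+h)) for h in(0,.028)]
pb=[proj(d,cor(.5135,.0438,.47,L,.073))]
o=np.floor([pt[0][:,0].min()-12,pt[1][:,1].min()-8]);k=7
x0,y0=o.astype(int);im=cv2.resize(a[y0:y0+80,x0:x0+85],None,fx=k,fy=k,interpolation=cv2.INTER_CUBIC)
for q,col in((pt,(0,255,0)),(pb,(0,0,255))):
    for r in q: cv2.polylines(im,[((r+.5-o)*k).astype(np.int32)],False,col,1)
cv2.imwrite("pics/h3.png",im)
E
```

```text
t: 12.55
tool_pos: [0.5131, 0.0442, 0.1147]
orientation: [-0.937, -1.544, 1.552]
force: [-0.4, -0.0, -0.9]
opening: 0.0596
[0.51370832 0.04437715 0.11546422] [ 0.68154142 -0.24644987 -0.50403229] 0.4761202992100535 [-8.38152615e-03  5.10142269e-04 -9.99964744e-01]
```

View pics/h3.png

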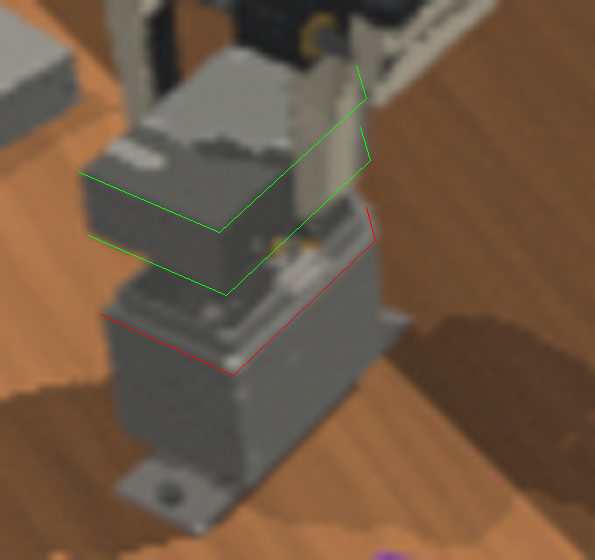

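Relative overlay offsets of lid and tray agree (about 10–13 zoomed px upward in both). Lowering.

```bash
python3 -m inch '[[1,0,-0.0005,-0.015,-0.004],[1,0,-0.0005,-0.024,-0.004],[1,0,-0.0005,-0.024,-0.004]]'; python3 -m inch '[[1,0,0,-0.003,0],[1,0,0,-0.006,0],[1,0,0,-0.006,0]]'; python3 -m inch '[[1,0,0,0,0]]'
```

```text
t: 12.98
tool_pos: [0.5127, 0.0441, 0.0901]
orientation: [-0.937, -1.541, 1.55]
force: [-0.7, 0.2, -0.7]
opening: 0.0592
t: 13.35
tool_pos: [0.5132, 0.0439, 0.0843]
orientation: [-0.938, -1.541, 1.55]
force: [0.2, -0.9, -0.0]
opening: 0.0595
t: 13.48
tool_pos: [0.5132, 0.0438, 0.0845]
orientation: [-0.939, -1.541, 1.55]
force: [-0.8, -0.5, -0.2]
opening: 0.0594
```

```bash
python3 -m inch '[[1,0,0,-0.003,0],[1,0,0,-0.006,0],[1,0,0,-0.009,0],[1,0,0,-0.012,0],[1,0,0,-0.012,0]]'; python3 -m inch '[[1,0,0,-0.003,0],[1,0,0,-0.005,0],[1,0,0,-0.005,0]]'
```

```text
t: 14.1
tool_pos: [0.5139, 0.0439, 0.0731]
orientation: [-0.94, -1.542, 1.549]
force: [-0.2, -0.2, 5.4]
opening: 0.0591
t: 14.48
tool_pos: [0.5145, 0.0441, 0.0693]
orientation: [-0.941, -1.543, 1.549]
force: [-4.3, -1.2, 11.4]
opening: 0.0592
```

```bash
python3 -m inch '[[1,0,0,-0.003,0],[1,0,0,-0.004,0],[1,0,0,-0.004,0]]'
```

```text
t: 14.85
tool_pos: [0.5148, 0.0442, 0.0692]
orientation: [-0.941, -1.543, 1.549]
force: [-18.1, -0.9, 36.6]
opening: 0.0595
```

Bottomed at 0.0692, against 0.0695 predicted. Ease up, release, withdraw and check.

```bash
python3 -m inch '[[1,-0.0005,0,0.004,0],[1,-0.001,0,0.009,0],[1,-0.001,0,0.009,0],[-1,-0.001,0,0.009,0],[-1,-0.001,0,0.009,0],[-1,-0.001,0,0.009,0],[-1,-0.001,0,0.06,0],[-1,-0.001,0,0.12,0]]'; python3 -m inch '[[-1,-0.02,0.05,0.01,0],[-1,-0.04,0.1,0.01,0],[-1,-0.06,0.15,0.01,0],[-1,-0.08,0.2,0.01,0],[-1,-0.08,0.22,0.01,0],[-1,-0.08,0.22,0.01,0]]'
python3 - <<'E'
from h import *
d=robot.read_camera("side");c=robot.read_camera("top")
x,y,yaw=.5135,.0438,.47
ps=[grid(patch(k,x,y,yaw,.101)) for k in(c,d)]
a=cv2.cvtColor(d["color"],cv2.COLOR_RGB2BGR);u=proj(d,[x,y,.05])[0].astype(int)
e=cv2.resize(a[u[1]-45:u[1]+45,u[0]-50:u[0]+50],(500,450),interpolation=cv2.INTER_CUBIC)
o=np.zeros((450,780,3),np.uint8);o[:450,280:]=e
for i,p in enumerate(ps):o[200*i:200*i+200,:280]=p
# heights: near vertical corner
def cor(l,z):
    R=np.array([[np.cos(yaw),-np.sin(yaw)],[np.sin(yaw),np.cos(yaw)]]);return np.r_[R@(np.array(l)/1e3)+[x,y],z]
print(((proj(d,[cor((-50,-30),z) for z in(.043,.073,.101,.106)])-u+[50,45]+.5)*5+[280,0]).round())
cv2.imwrite("pics/s2.png",o)
E
```

```text
t: 15.85
tool_pos: [0.5124, 0.0442, 0.1888]
orientation: [-0.937, -1.541, 1.55]
force: [-0.3, -0.2, 0.1]
opening: 0.0927
t: 16.6
tool_pos: [0.4324, 0.2649, 0.1986]
orientation: [-0.936, -1.542, 1.552]
force: [-0.1, -0.7, 0.1]
opening: 0.0931
[[522. 317.]
 [517. 273.]
 [512. 231.]
 [512. 223.]]
```

View pics/s2.png

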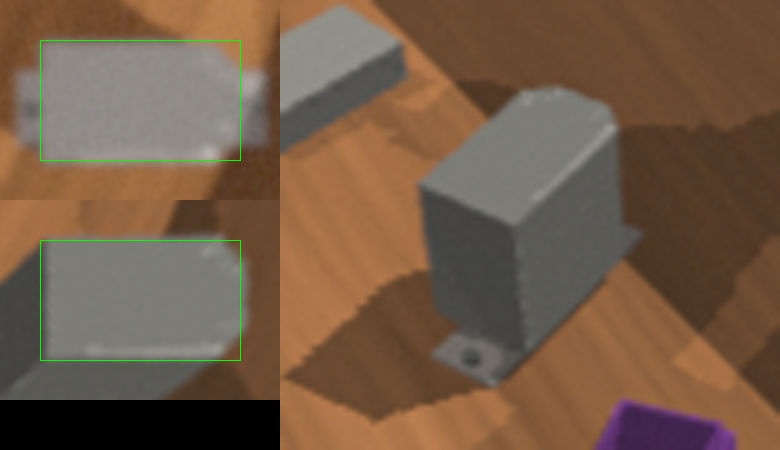

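The stack is flush and level. The near top corner is at (512,223); for home I expect 231, less the known bias of about 8 px. Handing in.

```bash
python3 -c "
from plant import robot
s=robot.read_state();print(s['t'],s['force'])
robot.close_job()"
```

```text
16.7 [0.17821234 0.51777718 0.15892191]
the job is handed in; nothing more can be done
```

I fitted the grey tray on the base and the cut-corner lid on the tray, pressed both home, let go and backed the gripper clear. I handed the job in at 16.7 s of the 58 s allowed.

- **Pressing:** each part slid onto its neck and bottomed out at the height predicted for home. The tray stopped at 0.0396 m against 0.0397 m predicted, at about 34 N. The lid stopped at 0.0692 m against 0.0695 m, at about 37 N.
- **First try:** the tray touched early, about 2 mm off in y. I lifted it, shifted it and it then slid on freely.
- **Final pictures:** after release the stack looks flush and level, with cut corners over cut corners. The robot's force reading was about zero. The top corner sat about 8 zoomed pixels (about 1.6 image pixels) off its projected place, the same offset seen earlier from camera calibration.
- **Not checked:** I did not press or measure at the ends of the parts. I also did not re-measure the other objects; the arm kept clear of them, and no contact showed.

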